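# Clamp a setting block in the bench fixture with its lever bolt

### The arm

A 6-joint arm with a two-finger parallel gripper is mounted at the origin on the work surface. World frame = base frame: x ahead of the robot, y to its left, z up, the work surface at z = 0. Lengths are in mm, angles in rad, forces in N, time in s.
With the tool pointing down it reaches from about 275 to 725 mm from the base axis. Payload 15.9 kg.
Tool frame: the origin (TCP) lies at the very end of the fingers, on their centre line; the grasp point (between the pads) lies 19 mm behind it; z points along the fingers, y is the line along which they close (so a half turn about z gives the same grasp; the last joint's range is limited). The gripper opens to 85 mm and grips with 20 to 120 N. Pads are 22 mm wide; open, the fingers measure 114 mm over their backs; the gripper's body (76 mm by 85 mm) begins 54 mm behind the grasp point. The pads swing forward as they close: fully open they stand 13 mm farther back than shut.
Start: joints at [-1.219, 0.213, -0.034, 1.323, 0, 1.571], TCP at [172.287, -469.364, 231.306] pointing down, gripper open.
Joint ranges: [-2.98, 2.98], [-0.74, 1.72], [-1.14, 1.35], [-2.1, 2.04], [-1.57, 1.44], [-3.14, 3.14]. Speed limits (rad/s): [1.89, 1.89, 2.39, 2.57, 3.14, 3.14].

### API

Orientations are given as a unit quaternion [w, x, y, z].
In Python, from workcell import arm gives the robot as it stands.
- The arm moves only by the shell command python3 drive.py 'ROWS' [FORCE]. ROWS is a JSON list of rows, 1 to 5 of them, each of 5 numbers: dx, dy, dz in mm, then a turn about the tool's z in rad, then the finger opening in mm; each row shifts and turns the commanded pose from where the row before left it, along the tool's axes as they then stand; what a row does not reach is not made up. A row lasts 1/12 s, in which the tool goes at most 41.7 mm and 0.125 rad, less where a joint would pass 70% of its speed; a pose out of reach is approached as far as the arm can. The fingers move at their own pace and stop on an object; FORCE is the grip in N (left out, the last holds). Time passes only in rows, so rows that do not move let the fingers close. It prints the time, the measured TCP pose, the force, the opening and the grip force at its end.
- arm.get_obs(): the state, without advancing time (a new reading comes with each control period).
- arm.camera(name): name is "scene" or "top" or "wrist"; returns the picture (384x512x3 uint8, red, green, blue); there is no depth.
- arm.calibration(name): a dict with "camera_matrix" (3x3 intrinsics, pixels), "eye" and "attitude" of the camera in the world; the wrist camera has in their place "mount" (4x4, takes a point from camera to tool coordinates, whose origin is the TCP and whose axes are the flange's). Camera axes: x right, y down, z forward; pixel columns grow to the right and rows downward; lengths in mm; the calibration is good to about 2 mm. A picture is of the moment at which its call begins: read the wrist's pose just before it. calibration takes no time and is no camera call.
- arm.hand_in(): hands the job in; it is judged then, once.
The state is a dict: "t": time; "joint_positions": joint angles; "qd": joint speeds; "joint_efforts": joint torques, N m; "tcp_pos": TCP position; "orientation": TCP orientation; "contact_force": force on the tool from outside, world axes, zero at the start; "wrist_torque": the same for the moment, N m; "grip_width": finger opening in mm; "grip_force": force on a finger pad.
Only numpy, scipy, OpenCV 4.12 (cv2) and the standard library are available. Lean on these libraries where they do the work, as an engineer would, in place of code of your own. Each camera call takes 0.05 s, during which the arm holds its last target. There are 200 camera calls.

### The job

Clamp the wooden setting block in the bench fixture: lay it flat, steel face up, lengthwise on the bed between the jaws, slide the moving jaw up until the block is held flush between both jaws, then screw the slanted lever bolt in clockwise until it is snug with its lever still standing, and finally fold the lever fully down to its stop. Leave the jaw tight and the other tools on the bench where they lie, and let go of everything.

Things in the scene. Friction and masses are not known exactly. Their poses are not given: they have to be found in the camera images.
- block: Loose dark wooden setting block, 45 (its x) x 90 (its y) x 35 mm high, 0.25 to 0.5 kg, with a thin steel plate and a brass disc on its upper face. Origin: centre of its underside; z up. It may be laid either way round along its length.
- fixture: Fixture fixed to the bench. Origin on the bench under the bed; z up, y along the jaws' travel. Flat aluminium bed: x -65 to 65, y -130 to 140 mm, top at z = 20. The fixed jaw (dark steel, 110 x 25 mm, top at z = 60) has its gripping face at y = 112.5, square to y. Clamped, the block's origin lies at x about 0, y = 67.5, z = 20 mm.
- jaw_back (a point): Point to push on the back (-y side) of the moving jaw, 45 mm above the bench, 30 mm to +x of the jaw's middle; axes as the fixture's. The moving jaw is dark steel, 100 (x) x 40 (y) mm, top 57 mm above the bench; its gripping face is 40 mm to +y of this point. A slanted boss on its -x half (face centre 25 mm to -x of the jaw's middle, 67 mm above the bench) carries the bolt.
- jaw (a joint): Travel of the moving jaw towards the fixed jaw (fixture's +y), m. Starts 0 to 0.02; about 0.0725 when the 90 mm block is held between both jaws, 0.078 at most. Stays where it is left; takes about 5 N to move.
- bolt (a joint): Turn of the lever bolt, rad, growing clockwise seen from above (screwing in). Starts 0 to 0.7, hard stop at 3.0 (snug). Stays where left, takes 0.12 N m, sinks 1.6 mm along its axis per rad. The axis is 0.55 rad (31.5 degrees) from vertical, its top leaning to the fixture's -x. Steel head: flange 33 mm across and two cheeks, 29 mm over both, to 30 mm above the flange's underside.
- lever (a joint): Fold of the lever on the bolt's head, rad: 0 standing in line with the bolt's axis (start), 1.57 folded down square to it (stop). Stays where left; takes about 0.4 N m to fold (about 7 N at 60 mm from its pivot).
- lever_pivot (a point): Middle of the lever's pivot, on the bolt's axis, 22 mm above the flange's underside. Axes move with the lever: z along it to its tip (along the bolt's axis while it stands), x along the pivot pin, y the side it folds to. The lever is a plain steel bar 14 (x) x 18 mm (y), 97 mm long from the pivot. At snug, y is the fixture's +y: it folds level, over the gap between the jaws, 86 mm above the bench.
- lever_tip (a point): Tip of the lever, on its middle line, 97 mm from the pivot. Same axes as lever_pivot.
- mallet: Hammer, 260 mm, lying beyond the block; a bystander, origin near its middle at its underside. Leave it alone.
- pliers: Pliers with blue grips, 165 mm, lying in front of the fixture; a bystander, origin near its middle at its underside. Leave it alone.
- file: Flat file with wooden handle, 250 mm, 22 mm high, lying near the robot; a bystander, origin near its middle at its underside. Leave it alone.
- mandrel: Tapered steel ring mandrel, 280 mm long, 26 mm thick, lying beyond the fixture; a bystander, origin near its middle at its underside. Leave it alone.
- cradle: Grey plastic cradle 140 x 70 x 56 mm with a black handpiece on it; a bystander, origin near its middle at its underside. Leave it alone.
- phone: Flat black phone 75 x 150 x 9 mm; a bystander, origin near its middle at its underside. Leave it alone.
- jar: Amber glass jar, 60 mm across, 80 mm high; a bystander, origin near its middle at its underside. Leave it alone.

How it is judged:
By the outcome, as a careful person would: the job done as asked, in the order asked, and still so for the second after the job is handed in, with the robot touching nothing.
It also fails if it takes over 72 s, if anything falls off the work surface, if the arm or the gripper's body presses on something with over 40 N, if the wrist force passes 120 N, or if a joint passes its speed limit or range.

## Working session

There is one attempt and no reset: what is moved stays moved. The work goes in short steps, Python scripts to look and compute and a shell command to move; the robot and the scene stay as the last step left them, time stands still between calls to the robot, and variables do not carry over. Pictures are saved under pics/ and viewed, at most 10 in all, crops included, and the job is handed in when it is done.

```bash
ls; mkdir -p pics; python3 - <<'E'
from workcell import arm
import cv2
for n in("scene","top"):
    cv2.imwrite(f"pics/{n}0.png",cv2.cvtColor(arm.camera(n),cv2.COLOR_RGB2BGR))
for n in("scene","top","wrist"): print(n,arm.calibration(n))
print(arm.get_obs())
E
```

```text
drive.py
pics
workcell.py
scene {'camera_matrix': array([[375.34982136,   0.        , 254.37893737],
       [  0.        , 375.34982136, 185.00561544],
       [  0.        ,   0.        ,   1.        ]]), 'eye': array([1238.7074828 , -512.06456977,  769.65622184]), 'attitude': array([-0.40222948,  0.81672072,  0.36935987, -0.18641887])}
top {'camera_matrix': array([[435.20333743,   0.        , 255.23005523],
       [  0.        , 435.20333743, 190.95171952],
       [  0.        ,   0.        ,   1.        ]]), 'eye': array([ 476.63816729,   58.70412088, 1256.58342587]), 'attitude': array([ 0.02873995, -0.70176757,  0.71095851, -0.03513242])}
wrist {'camera_matrix': array([[280.6677937 ,   0.        , 256.77316511],
       [  0.        , 280.6677937 , 186.95586096],
       [  0.        ,   0.        ,   1.        ]]), 'mount': array([[ 3.17534412e-04, -9.62911220e-01, -2.69818239e-01,
         6.73288322e+01],
       [ 9.99999698e-01,  4.97060191e-04, -5.97033467e-04,
        -2.21415357e-02],
       [ 7.09006129e-04, -2.69817968e-01,  9.62911087e-01,
        -1.41934056e+02],
       [ 0.00000000e+00,  0.00000000e+00,  0.00000000e+00,
         1.00000000e+00]])}
{'t': 0.1, 'joint_positions': array([-1.21903481e+00,  2.13318410e-01, -3.49327495e-02,  1.32347197e+00,
        6.63899540e-06,  1.57081181e+00]), 'qd': array([ 0.00072992, -0.0034913 ,  0.00301668,  0.00031096, -0.00088287,
       -0.00111031]), 'joint_efforts': array([-1.17032255e-04, -6.87251544e+01,  4.87806487e+01,  1.21215216e-02,
        2.17923262e-04, -2.84579427e-07]), 'tcp_pos': array([ 172.18608083, -469.13254792,  230.88514676]), 'orientation': array([-4.56834647e-04,  9.84574059e-01,  1.74967732e-01, -7.78194409e-05]), 'contact_force': array([-0.49983851, -0.16906971,  0.25105749]), 'wrist_torque': array([ 0.01837032, -0.00359064, -0.06791561]), 'grip_force': 0.0, 'grip_width': 85.28010620573357}
```

View pics/scene0.png

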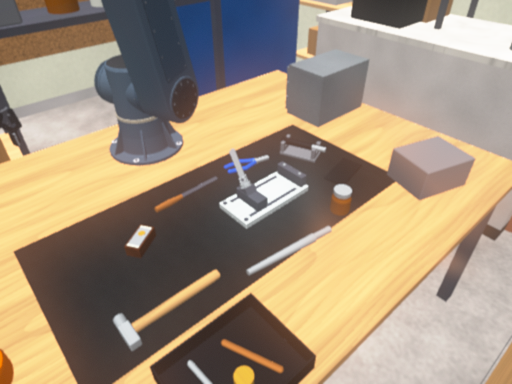

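View pics/top0.png

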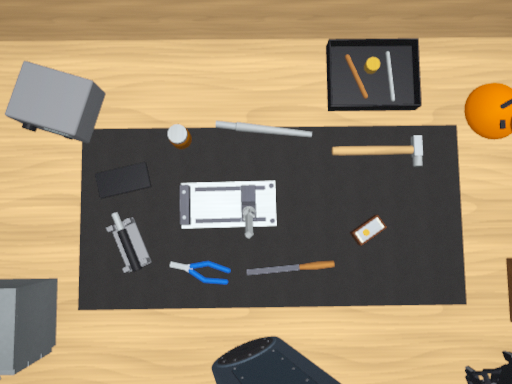

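The scene view shows the block at about (140,238) and the fixture at about (263,198), with the lever standing at about (240,165). In the top view the block is at (369,230), the bed spans (180–277, 181–228) with the fixed jaw on its left, and the moving jaw is near (250,200). The lever leans down-image, with its tip near (249,235).

```bash
cat > h.py <<'E'
import numpy as np, cv2
from scipy.spatial.transform import Rotation as R
from workcell import arm
def rot(q): return R.from_quat(np.roll(np.array(q),-1)).as_matrix()
def cam(n,obs=None):
    c=arm.calibration(n); K=np.array(c["camera_matrix"])
    if n=="wrist":
        M=np.array(c["mount"]); T=rot(obs["orientation"])
        return K,T@M[:3,:3],T@M[:3,3]+obs["tcp_pos"]
    return K,rot(c["attitude"]),np.array(c["eye"])
def ray(C,uv):
    K,A,e=C; d=A@np.linalg.inv(K)@np.array([uv[0],uv[1],1.]); return e,d/np.linalg.norm(d)
def onz(C,uv,z):
    e,d=ray(C,uv); return e+d*(z-e[2])/d[2]
def proj(C,p):
    K,A,e=C; q=K@(A.T@(np.array(p,float)-e)); return q[:2]/q[2]
def tri(*cu):
    M=np.zeros((3,3));b=np.zeros(3)
    for C,uv in cu:
        e,d=ray(C,uv);P=np.eye(3)-np.outer(d,d);M+=P;b+=P@e
    p=np.linalg.solve(M,b)
    return p,max(np.linalg.norm(proj(C,p)-uv) for C,uv in cu)
def grab(name,n):
    o=arm.get_obs(); im=cv2.cvtColor(arm.camera(n),cv2.COLOR_RGB2BGR); cv2.imwrite(f"pics/{name}.png",im); return im,cam(n,o)
E
python3 - <<'E'
from h import *
t=cv2.imread("pics/top0.png"); s=cv2.imread("pics/scene0.png")
ct,cs=cam("top"),cam("scene")
# attitude sanity
print("look",ct[1][:,2],cs[1][:,2])
hsv=cv2.cvtColor(t,cv2.COLOR_BGR2HSV)
m=((hsv[...,2]>200)&(hsv[...,1]<40)).astype(np.uint8); m[:170]=0;m[240:]=0;m[:,:170]=0;m[:,300:]=0
cs_,_=cv2.findContours(m,0,2); c=max(cs_,key=cv2.contourArea); r=cv2.minAreaRect(c); b=cv2.boxPoints(r)
print("bed",r,[onz(ct,p,20)[:2].round(1) for p in b])
# block: anything brighter than the mat near (369,230)
roi=np.zeros(m.shape,np.uint8); roi[208:255,345:395]=1
print(t[240,340],t[230,369]); 
m2=((t.max(2)>55)&(roi>0)).astype(np.uint8)
cs_,_=cv2.findContours(m2,0,2); c=max(cs_,key=cv2.contourArea); r=cv2.minAreaRect(c)
print("block",r,[onz(ct,p,35)[:2].round(1) for p in cv2.boxPoints(r)],onz(ct,r[0],35))
m3=((hsv[...,2]>170)&(hsv[...,1]<60)&(roi>0)).astype(np.uint8)
cs_,_=cv2.findContours(m3,0,2); c=max(cs_,key=cv2.contourArea); r3=cv2.minAreaRect(c)
print("plate",r3,onz(ct,r3[0],35))
a=cv2.resize(t[165:260,165:400],None,fx=3.4,fy=3.4,interpolation=cv2.INTER_CUBIC)
q=cv2.resize(s[130:270,110:330],None,fx=3.4,fy=3.4,interpolation=cv2.INTER_CUBIC)[:,:748]
cv2.imwrite("pics/zt.png",a); cv2.imwrite("pics/zs.png",q)
E
```

```text
look [ 0.09017541 -0.00961787 -0.99587946] [-0.60163916  0.519307   -0.6069189 ]
bed ((228.4605712890625, 204.04161071777344), (45.76707077026367, 94.18183135986328), 88.45184326171875) [array([615.7, 258.9]), array([619.7, -10. ]), array([489.2, -11.2]), array([485.5, 255.2])]
[58 59 61] [205 213 215]
block ((369.5, 231.0), (46.0, 49.0), 90.0) [array([ 535.9, -205. ]), array([ 534.1, -343.2]), array([ 405.8, -337.8]), array([ 407.7, -200.9])] [ 470.56683731 -271.68693693   35.        ]
plate ((369.1013488769531, 229.6419219970703), (13.019735336303711, 28.01568031311035), 54.462318420410156) [ 474.36985497 -270.70823124   35.        ]
```

View pics/zt.png

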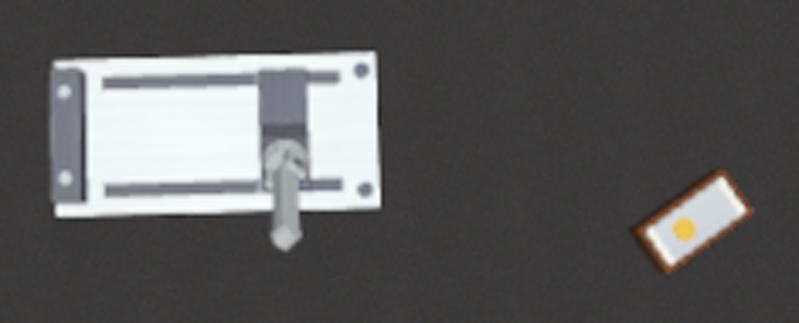

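View pics/zs.png

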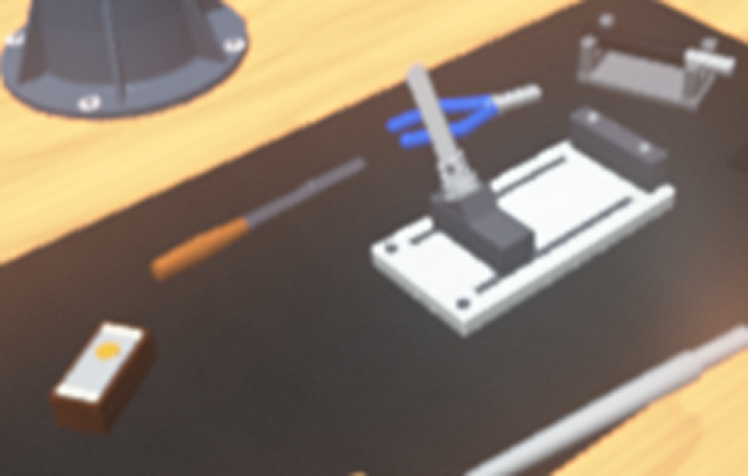

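The block lies steel face up, with its long axis about 37° off the fixture's y. I'll move above it and measure more closely with the wrist camera.

```bash
cat >> h.py <<'E'
def yaw(o): X=rot(o["orientation"])[:,0]; return np.arctan2(X[1],X[0])
def plan(p,psi=None,o=None):
    "offset from the measured pose to world p, in tool axes, and turn"
    o=o or arm.get_obs(); d=rot(o["orientation"]).T@(np.array(p)-o["tcp_pos"])
    print("move tool",d.round(1),"" if psi is None else "turn %.3f"%(-((psi-yaw(o)+np.pi)%(2*np.pi)-np.pi)), "psi %.4f"%yaw(o),"q6 %.2f t %.1f"%(o["joint_positions"][5],o["t"]))
E
D="python3 drive.py"
python3 drive.py '[[29,-7,2.5,0,85],[29,-7,2.5,0,85],[29,-7,2.5,0,85],[29,-7,2.5,0,85],[29,-7,2.5,0,85]]' 30
python3 drive.py '[[29,-7,2.5,0,85],[29,-7,2.5,0,85],[29,-7,2.5,0,85],[29,-7,2.5,0,85],[29,-7,2.5,0,85]]'
python3 drive.py '[[29,-7,2.5,0,85],[29,-7,2.5,0,85],[0,0,0,-0.12,85],[0,0,0,-0.12,85],[0,0,0,-0.12,85]]'
python3 - <<'E'
from h import *
plan([474,-271,200],2.21); print(arm.get_obs()["tcp_pos"])
t=cv2.imread("pics/top0.png");ct=cam("top");hsv=cv2.cvtColor(t,cv2.COLOR_BGR2HSV)
m3=((hsv[...,2]>170)&(hsv[...,1]<60)).astype(np.uint8);m3[:208]=0;m3[255:]=0;m3[:,:345]=0;m3[:,395:]=0
c=max(cv2.findContours(m3,0,2)[0],key=cv2.contourArea);B=cv2.boxPoints(cv2.minAreaRect(c))
W=[onz(ct,p,35)[:2] for p in B]
for i in range(4):
    d=W[(i+1)%4]-W[i]; print(np.linalg.norm(d).round(1),np.arctan2(d[1],d[0]).round(3))
E
```

```text
t: 0.52
tcp_pos: [297.2, -385.5, 218.5]
orientation: [-0.0, 0.985, 0.175, -0.0]
contact_force: [-0.4, 0.1, 0.3]
grip_width: 84.6
grip_force: 0.0
t: 0.93
tcp_pos: [421.4, -302.6, 206.0]
orientation: [-0.0, 0.985, 0.175, -0.0]
contact_force: [0.0, -1.2, 0.6]
grip_width: 85.0
grip_force: 0.0
t: 1.35
tcp_pos: [470.3, -270.0, 200.7]
orientation: [-0.0, 0.936, 0.352, -0.0]
contact_force: [0.2, 0.5, -0.2]
grip_width: 84.9
grip_force: 0.0
move tool [2.1 3.2 0.7] turn -1.491 psi 0.7188 q6 1.90 t 1.4
[ 470.27043813 -269.96039872  200.74986438]
79.5 -0.974
36.1 -2.55
79.3 2.166
35.9 0.596
```

```bash
python3 drive.py '[[0,0,0,-0.12,85],[0,0,0,-0.12,85],[0,0,0,-0.12,85],[0,0,0,-0.12,85],[0,0,0,-0.12,85]]'>/dev/null
python3 drive.py '[[0,0,0,-0.12,85],[0,0,0,-0.12,85],[0,0,0,-0.12,85],[0,0,0,-0.12,85],[0,0,0,-0.12,85]]'>/dev/null
python3 drive.py '[[0,0,0,-0.12,85],[0,0,0,-0.12,85],[0,0,0,0,85]]'
python3 - <<'E'
from h import *
im,C=grab("w1","wrist")
hsv=cv2.cvtColor(im,cv2.COLOR_BGR2HSV)
plan([474,-271,200],2.17)
m=((hsv[...,2]>150)&(hsv[...,1]<70)).astype(np.uint8)
for c in sorted(cv2.findContours(m,0,2)[0],key=cv2.contourArea)[-4:]:
    r=cv2.minAreaRect(c); print(cv2.contourArea(c),r)
cv2.imwrite("pics/w1z.png",cv2.resize(im,None,fx=1.5,fy=1.5))
E
```

```text
t: 2.43
tcp_pos: [469.9, -270.5, 201.0]
orientation: [-0.0, 0.472, 0.881, 0.0]
contact_force: [0.0, 0.8, 0.1]
grip_width: 84.7
grip_force: 0.0
move tool [-2.7  3.2  1.1] turn -0.020 psi 2.1500 q6 0.47 t 2.5
79.0 ((132.5, 273.0), (10.0, 13.0), 90.0)
80.0 ((381.0, 273.0), (10.0, 12.0), 90.0)
1653.5 ((477.5, 22.0), (44.0, 67.0), 90.0)
2195.5 ((259.5, 174.0), (70.0, 33.0), 90.0)
```

View pics/w1z.png

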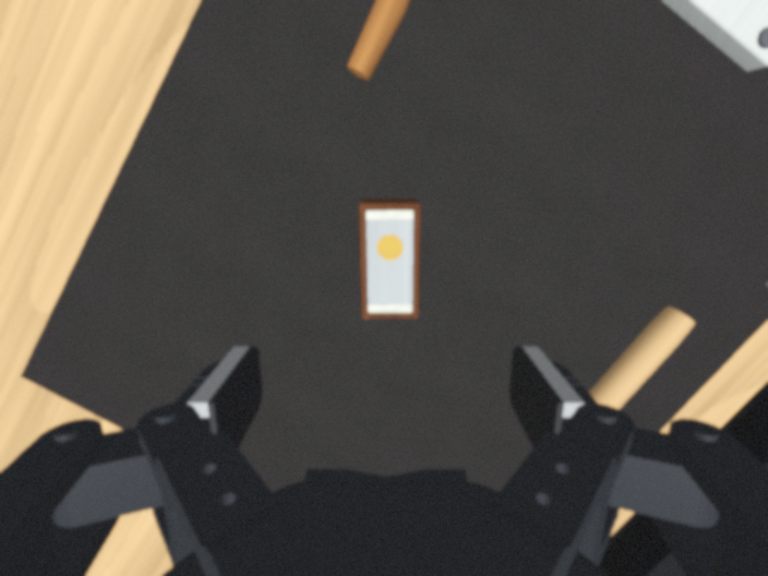

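The wrist picture shows the block at original px (240–279, 134–211), nearly in line with the tool, with its plate centred at (259.5,174). The top view places the plate at (369.1,229.6).

```bash
python3 - <<'E'
from h import *
im=cv2.imread("pics/w1.png");o=arm.get_obs();C=cam("wrist",o);ct=cam("top")
hsv=cv2.cvtColor(im,cv2.COLOR_BGR2HSV)
m=((hsv[...,2]>150)&(hsv[...,1]<70)).astype(np.uint8);m[:100]=0;m[240:]=0;m[:,:220]=0;m[:,300:]=0
m2=((im.max(2)>80)&(np.arange(384)[:,None]>120)&(np.arange(384)[:,None]<225)&(abs(np.arange(512)-260)<40)).astype(np.uint8)
for k in(m,m2):
    cv2.setNumThreads(1)
    k=k.copy();c=max(cv2.findContours(k,0,2)[0],key=cv2.contourArea);M=cv2.moments(cv2.convexHull(c))
    uv=(M["m10"]/M["m00"],M["m01"]/M["m00"])
    print(uv,cv2.boundingRect(c),tri((C,uv),(ct,(369.1,229.64))),onz(C,uv,35).round(1))
    # edge angle: per-row midpoints
    ys=np.arange(145,205); mid=[np.flatnonzero(k[y]).mean() for y in ys]; s=np.polyfit(ys,mid,1)[0]
    a=onz(C,(uv[0]-30*s,uv[1]-30),35);b=onz(C,(uv[0]+30*s,uv[1]+30),35);d=a-b;print("long ang",np.arctan2(d[1],d[0]),s)
E
```

```text
(259.46417445482865, 173.56415962023436) (243, 139, 34, 71) (array([ 474.1117608 , -273.15800792,   24.38628246]), np.float64(0.39937471387842094)) [ 472.5 -270.8   35. ]
long ang 2.1575402695905597 0.004804975157005477
(259.39939509710285, 173.092380345962) (239, 134, 42, 80) (array([ 473.95997355, -273.04859129,   23.91355315]), np.float64(0.634487570339451)) [ 472.1 -270.4   35. ]
long ang 2.1552298507251146 0.0025006946373999045
```

```bash
python3 drive.py '[[-1.4,1.9,33,-0.007,85],[0,0,33,0,85],[0,0,33,0,85],[0,0,33,0,85],[0,0,33,0,85]]'>/dev/null
python3 drive.py '[[0,0,18,0,85],[0,0,14,0,85],[0,0,0,0,85]]'
python3 drive.py '[[0,0,0,0,20],[0,0,0,0,20],[0,0,0,0,20],[0,0,0,0,20],[0,0,0,0,20]]' 50
python3 drive.py '[[0,0,0,0,20],[0,0,0,0,20],[0,0,0,0,20],[0,0,0,0,20]]'
```

```text
t: 3.15
tcp_pos: [470.5, -269.6, 1.4]
orientation: [-0.002, 0.474, 0.881, 0.0]
contact_force: [-0.1, 0.3, 0.1]
grip_width: 85.1
grip_force: 0.0
t: 3.57
tcp_pos: [473.2, -271.1, 5.8]
orientation: [0.001, 0.472, 0.882, 0.0]
contact_force: [-1.0, 1.5, 9.1]
grip_width: 44.2
grip_force: 51.9
t: 3.9
tcp_pos: [473.2, -271.2, 5.8]
orientation: [0.001, 0.472, 0.882, -0.0]
contact_force: [-0.7, 1.7, 8.8]
grip_width: 44.2
grip_force: 51.9
```

Block gripped at 44.2 mm. I'll lift it and carry it over the fixture, above the lever.

```bash
python3 drive.py '[[0,0,-15,0,20],[0,0,-33,0,20],[0,0,-33,0,20],[0,0,-33,0,20],[0,0,-33,0,20]]'
python3 drive.py '[[0,0,-33,0,20],[0,0,-33,0,20],[0,0,-25,0,20],[26,24.4,0,0,20],[26,24.4,0,0,20]]'>/dev/null
python3 drive.py '[[26,24.4,0,0,20],[26,24.4,0,0,20],[26,24.4,0,0,20],[26,24.4,0,0,20],[26,24.4,0,0,20]]'>/dev/null
python3 drive.py '[[26,24.4,0,0,20],[26,24.4,0,0,20],[26,24.4,0,0,20],[26,24.4,0,0,20],[26,24.4,0,0,20]]'>/dev/null
python3 drive.py '[[26,24.4,0,0,20],[0,0,0,0.114,20],[0,0,0,0.114,20],[0,0,0,0.114,20],[0,0,0,0.114,20]]'>/dev/null
python3 drive.py '[[0,0,0,0.114,20],[0,0,0,0,20],[0,0,0,0,20]]'
python3 - <<'E'
from h import *
im,C=grab("w2","wrist"); grab("top2","top")
plan([551.6,185.7,240],1.585)
cv2.imwrite("pics/w2z.png",cv2.resize(im,None,fx=1.5,fy=1.5))
E
```

```text
t: 4.32
tcp_pos: [472.0, -270.5, 153.5]
orientation: [0.0, 0.472, 0.882, -0.0]
contact_force: [1.8, -1.0, -4.6]
grip_width: 44.3
grip_force: 53.0
t: 6.23
tcp_pos: [548.7, 186.4, 242.6]
orientation: [0.0, 0.7, 0.715, 0.0]
contact_force: [-0.0, -0.2, -4.3]
grip_width: 44.3
grip_force: 53.6
move tool [-0.8  2.8  2.5] turn 0.007 psi 1.5923 q6 1.88 t 6.3
```

View pics/w2z.png

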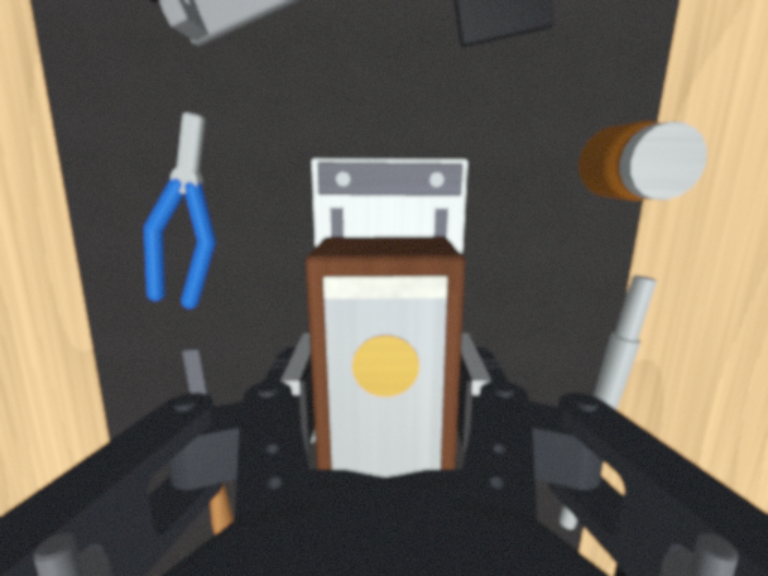

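The picture shows the fixed jaw's top at zoomed px (317–463, 162–195), the bed's far corners at (312,158) and (467,158), and the block in the grip with its far top edge at y≈255. Next I'll work out the fixture frame from these.

```bash
python3 - <<'E'
from h import *
im=cv2.imread("pics/w2.png");o=arm.get_obs();C=cam("wrist",o)
g=cv2.cvtColor(im,cv2.COLOR_BGR2GRAY).astype(float)
def edge(line,lo,hi,sgn):
    d=np.diff(line[lo:hi])*sgn; i=d.argmax(); i=min(max(i,1),len(d)-2); a,b,c=d[i-1:i+2]; return lo+i+.5+.5*(a-c)/(a-2*b+c+1e-9)
cols=np.r_[235:275]; 
gf=np.array([(u,edge(g[:,u],122,145,1)) for u in cols]) # jaw->bed dark-to-bright: gripping face top edge (z60)
fe=np.array([(u,edge(g[:,u],98,110,1)) for u in cols])  # mat->bed far edge z20
rows=np.r_[145:156]
L=np.array([(edge(g[v],195,225,1),v) for v in rows]);Rr=np.array([(edge(g[v],295,325,-1),v) for v in rows])
def fit(P,z,ax):
    W=np.array([onz(C,p,z)[:2] for p in P]); i,j=(0,1) if ax=="x" else (1,0)
    s,b=np.polyfit(W[:,i],W[:,j],1); r=(W[:,j]-s*W[:,i]-b).std(); return s,b,r,W.mean(0)
for n,P,z,ax in(("gripface",gf,60,"x"),("far",fe,20,"x"),("left",L,20,"y"),("right",Rr,20,"y")):print(n,np.round(fit(P,z,ax),4) if 0 else [np.round(q,4) for q in fit(P,z,ax)])
# jaw ends, screws on jaw top
hsv=cv2.cvtColor(im,cv2.COLOR_BGR2HSV)
P=[]
for x0 in(343,437):
    x,y=int(x0/1.5),120; k=(g[y-8:y+9,x-8:x+9]>150).astype(np.uint8);M=cv2.moments(k,True);P.append(onz(C,(x-8+M["m10"]/M["m00"],y-8+M["m01"]/M["m00"]),60))
print("screws",np.round(P,1))
# block bottom far edge / plate
pe=np.array([(u,edge(g[:,u],175,192,1)) for u in cols]); print("plate far edge px",pe[:,1].mean())
b=np.array([(u,edge(g[:,u],150,176,-1)) for u in cols]); print("bed->block px",b[:,1].mean())
Z=o["tcp_pos"][2]; 
for dz in(25,30): print("plate far edge y rel tcp (top at tcp+dz)",dz,(onz(C,pe.mean(0),Z+dz)-o["tcp_pos"]).round(1))
E
```

```text
gripface [np.float64(0.018), np.float64(221.4732), np.float64(0.1145), array([544.1109, 231.2851])]
far [np.float64(0.0176), np.float64(249.2825), np.float64(0.0582), array([543.1937, 258.8439])]
left [np.float64(-0.0102), np.float64(486.8035), np.float64(0.0203), array([484.756 , 201.2036])]
right [np.float64(0.0177), np.float64(611.8941), np.float64(0.0702), array([615.5107, 204.0856])]
screws [[514.4 242.5  60. ]
 [584.6 243.7  60. ]]
plate far edge px 183.66939018002807
bed->block px 157.94245051127925
plate far edge y rel tcp (top at tcp+dz) 25 [-2.5 36.6 25. ]
plate far edge y rel tcp (top at tcp+dz) 30 [-2.5 38.  30. ]
```

```bash
python3 drive.py '[[0,1.8,33,0.004,20],[0,0,33,0,20],[0,0,33,0,20],[0,0,33,0,20],[0,0,33,0,20]]'>/dev/null
python3 drive.py '[[0,0,30,0,20],[0,0,12,0,20],[0,0,5,0,20],[0,0,0,0,20]]'
python3 drive.py '[[0,0,2,0,20],[0,0,2,0,20],[0,0,0,0,20]]'
```

```text
t: 7.08
tcp_pos: [550.1, 186.3, 29.5]
orientation: [-0.0, 0.702, 0.713, -0.001]
contact_force: [0.1, 0.6, -4.9]
grip_width: 44.3
grip_force: 53.4
t: 7.33
tcp_pos: [551.3, 186.7, 27.1]
orientation: [0.0, 0.702, 0.712, 0.001]
contact_force: [0.6, -0.1, -5.2]
grip_width: 44.0
grip_force: 53.4
```

```bash
python3 drive.py '[[0,0,1,0,20],[0,0,0,0,20],[0,0,0,0,20]]' | grep -E "tcp|contact"
python3 drive.py '[[0,0,1,0,20],[0,0,0,0,20],[0,0,0,0,20]]' | grep -E "tcp|contact"
```

```text
tcp_pos: [551.0, 186.6, 25.8]
contact_force: [0.3, 0.7, 0.0]
tcp_pos: [551.1, 186.7, 25.8]
contact_force: [-5.6, -1.6, 16.4]
```

```bash
python3 drive.py '[[0,0,-1,0,75],[0,0,0,0,75],[0,0,0,0,75],[0,0,0,0,75],[0,0,0,0,75]]'
python3 drive.py '[[0,0,-20,0,80],[0,0,-33,0,80],[0,0,-33,0,80],[0,0,-33,0,80],[0,0,-33,0,80]]'>/dev/null
python3 drive.py '[[0,0,-23,0,40],[0,0,0,0,0],[0,0,0,0,0]]'
python3 -c "
from h import *
grab('w3','wrist');o=arm.get_obs();np.save('w3.npy',np.r_[o['tcp_pos'],o['orientation']])"
python3 drive.py '[[-36,6,0,0,0],[-36,6,0,0,0],[-36,6,0,0,0],[-36,6,0,0,0],[-35,5,0,0,0]]'>/dev/null
python3 drive.py '[[0,0,0,0,0],[0,0,0,0,0]]'
python3 - <<'E'
from h import *
im,C=grab("w4","wrist");o=arm.get_obs();np.save('w4.npy',np.r_[o['tcp_pos'],o['orientation']])
a=cv2.imread("pics/w3.png"); cv2.imwrite("pics/w34.png",cv2.resize(np.hstack([a,im]),(800,300)))
ct=cam("top")
for u in(255.6,240.9): print(onz(ct,(u,190),57))
grab("top3","top")
E
```

```text
t: 8.25
tcp_pos: [550.6, 186.5, 25.2]
orientation: [-0.0, 0.702, 0.712, -0.0]
contact_force: [-0.5, 0.0, 0.2]
grip_width: 74.8
grip_force: 0.0
t: 8.92
tcp_pos: [551.4, 186.7, 201.4]
orientation: [0.001, 0.702, 0.712, 0.001]
contact_force: [-0.2, -1.1, -0.8]
grip_width: 45.4
grip_force: 0.0
t: 9.55
tcp_pos: [581.5, 6.2, 198.7]
orientation: [-0.001, 0.703, 0.711, -0.001]
contact_force: [-0.6, 0.5, -0.4]
grip_width: -0.0
grip_force: 0.0
[587.89099394  46.0594272   57.        ]
[588.40398671  86.74101405  57.        ]
```

View pics/w34.png

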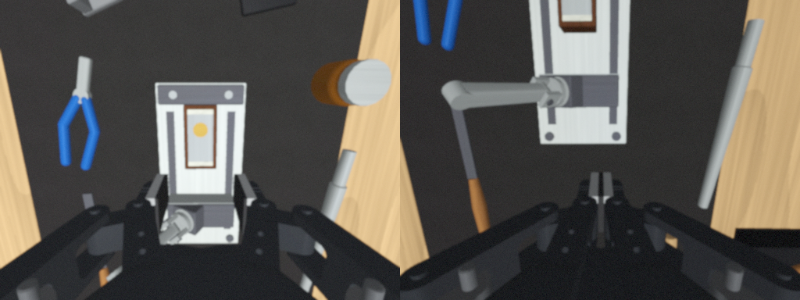

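The block sits close to the fixed jaw and square to it. The lever stands with its tip at about w4 half-image px (458,95). The jaw's back is at world y≈46. I'll descend behind the jaw and push.

```bash
python3 drive.py '[[0,0,32,0,0],[0,0,32,0,0],[0,0,32,0,0],[0,0,32,0,0],[0,1,30,0,0]]'>/dev/null
python3 drive.py '[[8,0,0,0,0],[8,0,0,0,0],[6,0,0,0,0],[4,0,0,0,0],[0,0,0,0,0]]' | grep -E "tcp|contact|^t"
python3 drive.py '[[5,0,0,0,0],[8,0,0,0,0],[8,0,0,0,0],[8,0,0,0,0],[8,0,0,0,0]]' | grep -E "tcp|contact|^t"
```

```text
t: 10.48
tcp_pos: [583.9, 35.3, 44.2]
contact_force: [-0.0, 0.2, 0.5]
t: 10.9
tcp_pos: [583.1, 70.7, 43.5]
contact_force: [0.7, -6.2, 4.1]
```

```bash
python3 drive.py '[[5,0,0,0,0],[5,0,0,0,0],[3,0,0,0,0],[2,0,0,0,0],[0,0,0,0,0]]' | grep -E "tcp|contact|^t"
python3 drive.py '[[2,0,0,0,0],[1,0,0,0,0],[0,0,0,0,0],[0,0,0,0,0]]' | grep -E "tcp|contact|^t"
```

```text
t: 11.32
tcp_pos: [582.4, 86.2, 42.8]
contact_force: [0.9, -1.3, 1.2]
t: 11.65
tcp_pos: [582.0, 88.9, 42.4]
contact_force: [0.7, -2.5, 2.6]
```

```bash
python3 drive.py '[[1,0,0,0,0],[1,0,0,0,0],[0,0,0,0,0]]' | grep -E "tcp|contact|^t"
python3 drive.py '[[1,0,0,0,0],[1,0,0,0,0],[0,0,0,0,0]]' | grep -E "tcp|contact|^t"
python3 drive.py '[[1,0,0,0,0],[0.5,0,0,0,0],[0,0,0,0,0]]' | grep -E "tcp|contact|^t"
```

```text
t: 11.9
tcp_pos: [582.0, 90.2, 42.3]
contact_force: [1.5, -10.0, 3.9]
t: 12.15
tcp_pos: [582.0, 90.3, 42.4]
contact_force: [1.7, -22.9, 6.0]
t: 12.4
tcp_pos: [582.0, 90.4, 42.4]
contact_force: [1.0, -33.3, 7.5]
```

The jaw is seated, with the force climbing to 33 N and no further motion. I'll back off, then look down the bolt's axis to read the lever's roll.

```bash
python3 drive.py '[[-12,0,0,0,0],[-15,0,0,0,0],[0,0,-33,0,0],[0,0,-33,0,0],[0,0,-33,0,0]]'>/dev/null
python3 drive.py '[[0,0,-33,0,0],[0,0,-33,0,0],[0,0,-33,0,0],[13,-30,-3,0,0],[13,-30,0,0,0]]'>/dev/null
python3 drive.py '[[13,-30,0,0,0],[13,-30,0,0,60],[3,-31,0,0,60],[3,-31,0,0,60],[0,0,0,-0.12,60]]'
python3 drive.py '[[0,0,0,-0.12,60],[0,0,0,-0.12,60],[0,0,0,-0.12,60],[0,0,0,-0.12,60],[0,0,0,-0.12,60]]'>/dev/null
python3 drive.py '[[0,0,0,-0.12,60],[0,0,0,-0.12,60],[0,0,0,-0.12,60],[0,0,0,-0.12,60],[0,0,0,-0.12,60]]'>/dev/null
python3 drive.py '[[0,0,0,-0.12,60],[0,0,0,-0.12,60],[0,0,0,0,60]]'
python3 - <<'E'
from h import *
im,C=grab("w5","wrist");o=arm.get_obs();np.save('w5.npy',np.r_[o['tcp_pos'],o['orientation']])
plan([399,120,243],np.pi)
grab("scene5","scene")
# predicted tip / pivot
for p in([462.3,119.9,172],[512.8,121,89],[551.6-25,121,67]): print(proj(C,p).round(1),proj(cam("scene"),p).round(1))
a=proj(C,[462.3,119.9,172]).astype(int)
x0,y0=max(a[0]-70,0),max(a[1]-52,0)
print(x0,y0); cv2.imwrite("pics/w5z.png",cv2.resize(im[y0:y0+105,x0:x0+140],None,fx=5.6,fy=5.6,interpolation=cv2.INTER_CUBIC))
E
```

```text
t: 13.65
tcp_pos: [394.8, 123.3, 243.4]
orientation: [-0.001, 0.659, 0.752, -0.0]
contact_force: [0.8, 0.3, 1.0]
grip_width: 48.6
grip_force: 0.0
t: 14.73
tcp_pos: [399.1, 123.1, 243.1]
orientation: [-0.0, -0.005, 1.0, 0.0]
contact_force: [0.3, 0.3, 0.1]
grip_width: 59.8
grip_force: 0.0
move tool [ 0.2 -3.1  0.1] turn 0.002 psi -3.1400 q6 0.30 t 14.8
[252.4 268.9] [244.6 142.2]
[254.1 268.3] [255.8 171.1]
[254.1 268.5] [258.7 178.7]
182 216
```

View pics/w5z.png

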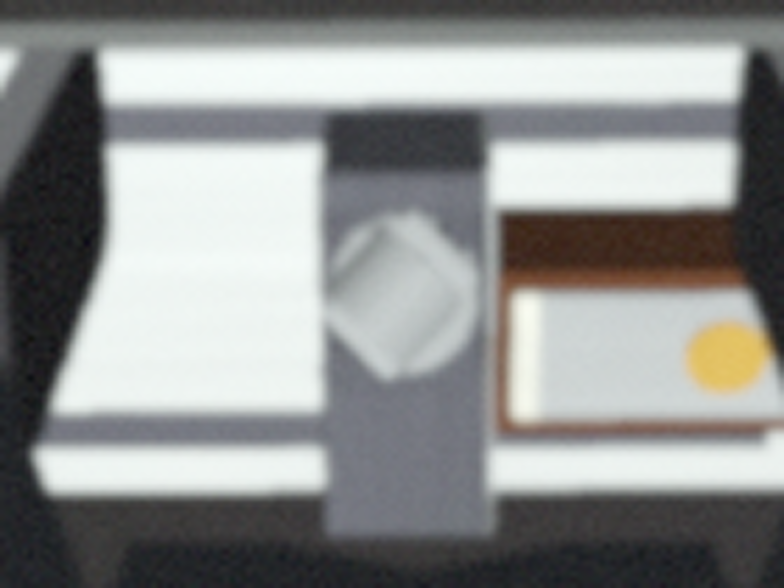

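The view looks straight down the bolt axis. The tip is centred at original px (253.4,269.6), within about 1 px of where I predicted it, and the bar is rolled roughly 40–50°. The block is flush against the jaw. I'll enhance the picture to read the roll.

```bash
python3 - <<'E'
from h import *
im=cv2.imread("pics/w5.png")[250:290,234:276]
im=cv2.resize(im,None,fx=14,fy=14,interpolation=cv2.INTER_CUBIC).astype(float)
g=np.clip((im-100)*2.0,0,255).astype(np.uint8); cv2.imwrite("pics/w5e.png",g)
E
```

```text
(no output)
```

View pics/w5e.png

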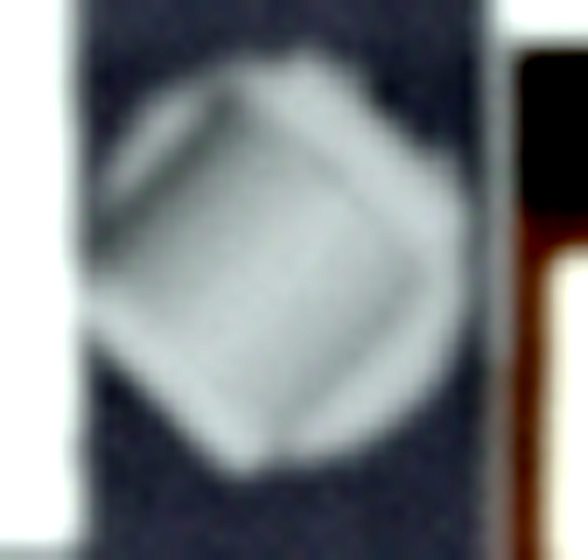

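The cheek edges run at about 42.5° in the image, so the lever is 2.4 rad short of snug (bolt ≈ 0.6). I'll grip near the tip across the lever's x faces, with the tool at yaw -2.374.

```bash
python3 drive.py '[[-24,-1,0,-0.12,60],[-26,0,0,-0.12,60],[-22,0,0,-0.12,60],[0,0,0,-0.12,60],[0,0,0,-0.12,60]]'>/dev/null
python3 drive.py '[[0,0,0,-0.12,60],[0,0,0,-0.047,60],[0,0,0,0,60]]'
python3 -c "
from h import *
plan([471.4,120,138],-2.374)"
```

```text
t: 15.5
tcp_pos: [470.5, 130.5, 243.1]
orientation: [-0.0, -0.375, 0.927, 0.0]
contact_force: [-0.0, -0.4, -0.0]
grip_width: 59.7
grip_force: 0.0
move tool [  6.7  -8.2 105.1] turn 0.001 psi -2.3729 q6 -0.50 t 15.5
```

```bash
python3 drive.py '[[6.7,-8.2,0,0,60],[0,0,33,0,60],[0,0,33,0,60],[0,0,30,0,60],[0,0,9,0,60]]'
python3 drive.py '[[0,0,0,0,5],[0,0,0,0,5],[0,0,0,0,5],[0,0,0,0,5],[0,0,0,0,5]]' 25
python3 drive.py '[[0,0,0,0,5],[0,0,0,0,5]]'
python3 -c "
from h import *
plan([471.4,120,138]); print(arm.get_obs()['wrist_torque'])"
```

```text
t: 15.92
tcp_pos: [469.4, 118.8, 134.6]
orientation: [-0.002, -0.374, 0.928, 0.0]
contact_force: [-1.5, -0.1, -1.0]
grip_width: 60.0
grip_force: 0.0
t: 16.33
tcp_pos: [473.1, 119.5, 140.3]
orientation: [0.002, -0.375, 0.927, -0.001]
contact_force: [1.9, -4.5, 4.8]
grip_width: 24.7
grip_force: 22.8
t: 16.5
tcp_pos: [473.1, 119.5, 140.3]
orientation: [0.002, -0.375, 0.927, -0.001]
contact_force: [1.4, -4.9, 3.8]
grip_width: 24.1
grip_force: 22.8
move tool [0.9 1.5 2.3]  psi -2.3725 q6 -0.52 t 16.5
[-1.38940053 -0.66311449 -0.17712563]
```

```bash
python3 drive.py '[[0,0,0,0.1,5],[0,0,0,0.1,5],[0,0,0,0.1,5],[0,0,0,0,5]]'
python3 -c "
from h import *
o=arm.get_obs();plan([471.4,120,138],1.588);print(o['wrist_torque'].round(2));grab('w6','wrist')"
```

```text
t: 16.83
tcp_pos: [472.9, 119.6, 140.3]
orientation: [0.002, -0.229, 0.973, -0.001]
contact_force: [-1.0, -5.1, 5.9]
grip_width: 19.7
grip_force: 24.9
move tool [1.2 1.  2.3] turn 2.016 psi -2.6791 q6 -0.21 t 16.8
[-1.49 -0.08 -0.22]
```

The grip width is falling, 24→19.7 mm, as expected if the bolt is following. I'll continue.

```bash
python3 drive.py '[[0,0,0,0.1,5],[0,0,0,0.1,5],[0,0,0,0.1,5],[0,0,0,0.1,5],[0,0,0,0.1,5]]'|grep -E "tcp|contact|grip"
python3 drive.py '[[0,0,0,0.1,5],[0,0,0,0.1,5],[0,0,0,0.1,5],[0,0,0,0.1,5],[0,0,0,0,5]]'|grep -E "tcp|contact|grip"
python3 -c "
from h import *
o=arm.get_obs();plan([471.4,120,138],1.588);print(o['wrist_torque'].round(2));grab('w7','wrist')"
```

```text
tcp_pos: [472.8, 120.2, 140.1]
contact_force: [1.4, 5.2, 2.1]
grip_width: 13.5
grip_force: 29.4
tcp_pos: [473.9, 121.7, 140.8]
contact_force: [4.1, 2.6, 2.9]
grip_width: 14.2
grip_force: 111.6
move tool [ 1.6 -2.6  2.8] turn 1.119 psi 2.7066 q6 0.68 t 17.7
[ 3.31 -1.89  1.75]
```

The pads hold their width stiffly as the tilt reverses (grip force up to 111 N). I'll ease them open and look.

```bash
python3 drive.py '[[0,0,0,0,40],[0,0,0,0,40],[0,0,0,0,40],[0,0,0,0,40]]'
python3 - <<'E'
from h import *
o=arm.get_obs();plan([471.4,120,138],1.588);print(o['wrist_torque'].round(2));im,C=grab('w8','wrist');s,_=grab('scene8','scene')
a=np.hstack([cv2.resize(im[150:384,120:400],(400,334)),cv2.resize(s[110:230,180:324],(400,334),interpolation=cv2.INTER_CUBIC)]);cv2.imwrite("pics/w8z.png",a)
E
```

```text
t: 18.1
tcp_pos: [471.6, 119.8, 138.5]
orientation: [0.0, 0.213, 0.977, -0.0]
contact_force: [-0.9, 0.3, -0.9]
grip_width: 39.8
grip_force: 0.0
move tool [0.2 0.1 0.5] turn 1.124 psi 2.7116 q6 0.68 t 18.1
[ 0.03  0.01 -0.01]
```

View pics/w8z.png

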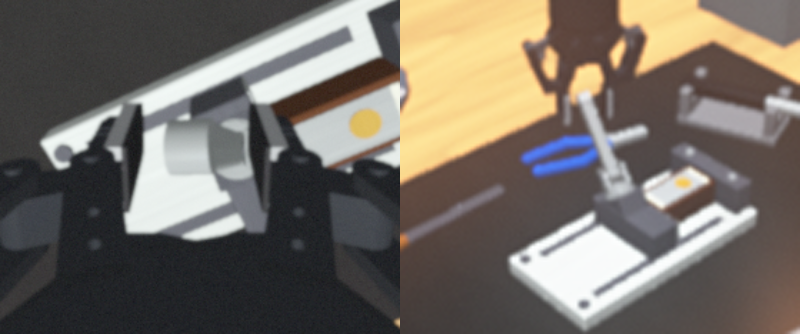

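The lever still stands and the bolt has turned. For the second half I'll let the opening widen with the tilt, and squeeze between turns so the bar stays aligned.

```bash
python3 drive.py '[[0,0,0,0,5],[0,0,0,0,5],[0,0,0,0,5],[0,0,0,0,5],[0,0,0,0,5]]' 25|grep -E "contact|grip"
python3 drive.py '[[0,0,0,0.1,22],[0,0,0,0.1,22],[0,0,0,0.1,22],[0,0,0,0,22]]'|grep -E "contact|grip"
python3 drive.py '[[0,0,0,0,5],[0,0,0,0,5],[0,0,0,0,5]]' 25|grep -E "contact|grip"
python3 -c "
from h import *
o=arm.get_obs();plan([471.4,120,138],1.588);print(o['wrist_torque'].round(2))"
```

```text
contact_force: [1.6, 3.5, 2.7]
grip_width: 19.2
grip_force: 24.5
contact_force: [0.1, 2.7, 5.4]
grip_width: 22.3
grip_force: 33.2
contact_force: [-0.2, 2.4, 4.3]
grip_width: 21.9
grip_force: 32.7
move tool [ 0.3 -0.6  0.7] turn 0.824 psi 2.4123 q6 0.98 t 19.2
[ 1.54 -0.68  0.62]
```

The regrip width of 19.2 mm matches the prediction, so the bolt is following the tool. I'll continue to snug.

```bash
python3 drive.py '[[0,0,0,0.1,25],[0,0,0,0.1,26],[0,0,0,0.1,26],[0,0,0,0,26]]'|grep -E "contact|grip"
python3 drive.py '[[0,0,0,0,5],[0,0,0,0,5],[0,0,0,0,5]]' 25|grep -E "contact|grip"
python3 drive.py '[[0,0,0,0.1,28],[0,0,0,0.1,29],[0,0,0,0.1,29],[0,0,0,0.1,29],[0,0,0,0,29]]'|grep -E "contact|grip"
python3 drive.py '[[0,0,0,0,5],[0,0,0,0,5],[0,0,0,0,5]]' 25|grep -E "contact|grip"
python3 -c "
from h import *
o=arm.get_obs();plan([471.4,120,138],1.588);print(o['wrist_torque'].round(2))"
```

```text
contact_force: [0.9, 2.7, 5.5]
grip_width: 26.2
grip_force: 22.3
contact_force: [0.4, 4.1, 5.9]
grip_width: 25.7
grip_force: 27.0
contact_force: [3.4, 4.3, 1.9]
grip_width: 28.9
grip_force: 11.4
contact_force: [3.3, 4.2, 3.8]
grip_width: 27.9
grip_force: 23.5
move tool [-0.1 -1.   0.7] turn 0.124 psi 1.7120 q6 1.68 t 20.4
[ 0.99 -1.13  0.29]
```

```bash
for i in 1; do python3 drive.py '[[0,0,0,0.06,29],[0,0,0,0.06,29],[0,0,0,0,29],[0,0,0,0,5],[0,0,0,0,5]]' 25|grep -E "contact|grip"; done
python3 -c "
from h import *
o=arm.get_obs();plan([471.4,120,138],1.588);print(o['wrist_torque'].round(2))"
python3 drive.py '[[0,0,0,0.06,29],[0,0,0,0.06,29],[0,0,0,0,29],[0,0,0,0,5],[0,0,0,0,5]]' 25|grep -E "contact|grip"
python3 -c "
from h import *
o=arm.get_obs();plan([471.4,120,138],1.588);print(o['wrist_torque'].round(2))"
python3 drive.py '[[0,0,0,0.06,29],[0,0,0,0.06,29],[0,0,0,0,29],[0,0,0,0,5],[0,0,0,0,5]]' 40|grep -E "contact|grip"
python3 -c "
from h import *
o=arm.get_obs();plan([471.4,120,138],1.588);print(o['wrist_torque'].round(2))"
```

```text
contact_force: [4.5, 5.1, 11.2]
grip_width: 14.0
grip_force: 16.5
move tool [-0.4 -1.3  1.2] turn 0.004 psi 1.5918 q6 1.80 t 20.9
[ 0.86 -1.31 -0.  ]
contact_force: [12.9, 5.3, 1.5]
grip_width: 5.9
grip_force: 7.1
move tool [-0.4 -2.2  1.1] turn -0.114 psi 1.4742 q6 1.92 t 21.3
[ 1.14 -2.65  0.16]
contact_force: [12.1, 4.5, 2.6]
grip_width: 6.3
grip_force: 5.3
move tool [-0.6 -2.   1. ] turn -0.233 psi 1.3555 q6 2.03 t 21.7
[ 0.81 -2.48  0.13]
```

Width 6 mm is less than the bar, so the bar has slipped out of the pads. I'll open and look.

```bash
python3 drive.py '[[0,0,0,0,50],[0,0,0,0,50],[0,0,0,0,50],[0,0,0,0,50]]'
python3 - <<'E'
from h import *
im,C=grab('w9','wrist');s,_=grab('scene9','scene')
a=np.hstack([cv2.resize(im[150:384,120:400],(400,334)),cv2.resize(s[110:230,180:324],(400,334),interpolation=cv2.INTER_CUBIC)]);cv2.imwrite("pics/w9z.png",a)
E
```

```text
t: 22.03
tcp_pos: [471.2, 119.6, 138.0]
orientation: [0.0, 0.78, 0.626, -0.001]
contact_force: [0.1, -0.4, 0.3]
grip_width: 49.8
grip_force: 0.0
```

View pics/w9z.png

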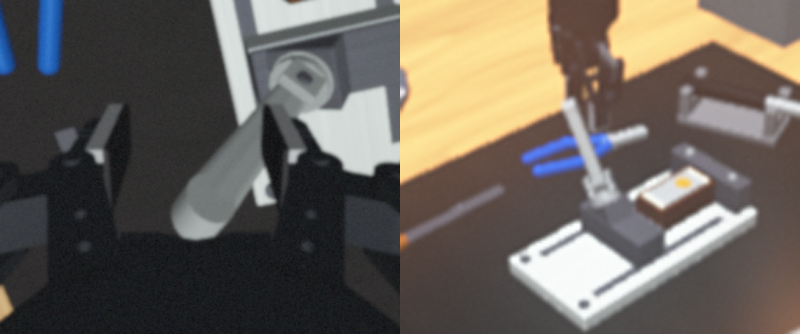

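The lever has apparently tilted. I'll quantify it by triangulating the tip, at about (260,303) in the wrist view and (240.5,146.6) in the scene view.

```bash
python3 - <<'E'
from h import *
C=cam("wrist",arm.get_obs());S=cam("scene")
O=np.array([551.6,118.9,0]);c,s=np.cos(.017),np.sin(.017);F=np.array([[c,-s,0],[s,c,0],[0,0,1]])
w=lambda f:O+F@np.array(f)
A=np.array([-np.sin(.55),0,np.cos(.55)])
for sink in(0,3.8):
    b=np.array([-25,2.5,67])+A*sink
    for n,L in(("pivot",22),("tip",119)): print(sink,n,w(b+A*L).round(1),proj(C,w(b+A*L)).round(1),proj(S,w(b+A*L)).round(1))
p,e=tri((C,(260,302)),(S,(240.5,146.6))); print(p.round(1),e,"fix",(F.T@(p-O)).round(1))
# scene: lever tip as topmost bright pixels, compare scene8 and scene9
for n in("scene5","scene8","scene9"):
    im=cv2.imread(f"pics/{n}.png").astype(int);m=(im.min(2)>105)&(im.max(2)-im.min(2)<35);m[:130]=0;m[175:]=0;m[:,:225]=0;m[:,262:]=0
    k,l,st,ce=cv2.connectedComponentsWithStats(m.astype(np.uint8));i=1+st[1:,4].argmax();print(n,st[i],[tuple(np.round([r,np.flatnonzero(l[r]==i).mean()],1)) for r in range(st[i][1],st[i][1]+28,6) if (l[r]==i).any()])
im=cv2.imread("pics/w9.png")[150:384,120:400]; 
E
```

```text
0 pivot [515.1 120.8  85.8] [316.9 190.8] [256.2 172.3]
0 tip [464.4 119.9 168.5] [243.1 268. ] [245.1 143.5]
3.8 pivot [513.1 120.7  89. ] [315.1 192.7] [255.8 171.2]
3.8 tip [462.4 119.9 171.7] [238.3 273. ] [244.6 142.3]
[467.5  99.3 166.8] 0.5910561653555534 fix [-84.4 -18.2 166.8]
scene5 [243 143  19  32 276] [(np.float64(143.0), np.float64(246.0)), (np.float64(149.0), np.float64(247.5)), (np.float64(155.0), np.float64(249.5)), (np.float64(161.0), np.float64(255.0)), (np.float64(167.0), np.float64(254.5))]
scene8 [244 143  18  32 251] [(np.float64(143.0), np.float64(246.0)), (np.float64(149.0), np.float64(247.5)), (np.float64(155.0), np.float64(249.5)), (np.float64(161.0), np.float64(255.5)), (np.float64(167.0), np.float64(255.0))]
scene9 [238 145  19  30 209] [(np.float64(145.0), np.float64(241.0)), (np.float64(151.0), np.float64(243.2)), (np.float64(157.0), np.float64(245.8)), (np.float64(163.0), np.float64(246.5)), (np.float64(169.0), np.float64(249.5))]
```

The lever, head and all, has translated about 20 mm in -y. So the jaw slid back with the lever still standing. I'll push the jaw home again, then finish the bolt with a flush grip on the other pair of faces. I've used up my picture views, so from here on I measure numerically.

```bash
python3 drive.py '[[0,0,-25,0,50],[0,0,-30,0,50],[0,0,-25,0,50],[-10,25,0,0,0],[-10,25,0,0,0]]'
python3 drive.py '[[-10,25,0,0,0],[-10,25,0,0,0],[-10,25,0,-0.12,0],[0,0,0,-0.113,0],[0,0,0,0,0]]'
python3 - <<'E'
from h import *
plan([583,45,42],1.588)
im,C=grab("w10","wrist");t,_=grab("top10","top");g=cv2.cvtColor(t,cv2.COLOR_BGR2GRAY);ct=cam("top")
# jaw back edge on top view at world x~590 (z57): intensity along y
for nm in("top0","top10"):
    g=cv2.cvtColor(cv2.imread(f"pics/{nm}.png"),cv2.COLOR_BGR2GRAY)
    print(nm,[(y,int(g[tuple(proj(ct,[597,y,57])[::-1].round().astype(int))])) for y in range(30,240,6)])
E
```

```text
t: 22.55
tcp_pos: [517.0, 89.6, 220.2]
orientation: [0.001, 0.779, 0.627, 0.001]
contact_force: [0.2, 0.6, -0.3]
grip_width: 26.6
grip_force: 0.0
t: 22.97
tcp_pos: [583.2, 43.0, 217.4]
orientation: [-0.0, 0.7, 0.714, -0.001]
contact_force: [-1.1, 0.4, -0.7]
grip_width: -0.1
grip_force: 0.0
move tool [2.100e+00 1.000e-01 1.754e+02] turn 0.001 psi 1.5895 q6 1.63 t 23.0
top0 [(30, 126), (36, 127), (42, 127), (48, 116), (54, 126), (60, 125), (66, 123), (72, 125), (78, 122), (84, 122), (90, 148), (96, 126), (102, 126), (108, 126), (114, 126), (120, 126), (126, 127), (132, 142), (138, 148), (144, 146), (150, 147), (156, 163), (162, 168), (168, 169), (174, 167), (180, 169), (186, 188), (192, 188), (198, 188), (204, 188), (210, 206), (216, 237), (222, 244), (228, 186), (234, 107)]
top10 [(30, 131), (36, 121), (42, 123), (48, 124), (54, 125), (60, 124), (66, 118), (72, 117), (78, 115), (84, 114), (90, 110), (96, 109), (102, 141), (108, 143), (114, 143), (120, 144), (126, 142), (132, 141), (138, 142), (144, 141), (150, 119), (156, 152), (162, 165), (168, 164), (174, 164), (180, 163), (186, 184), (192, 183), (198, 183), (204, 184), (210, 202), (216, 232), (222, 239), (228, 180), (234, 104)]
```

```bash
python3 drive.py '[[-4,0,33,0,0],[0,0,33,0,0],[0,0,33,0,0],[0,0,33,0,0],[0,0,33,0,0]]' >/dev/null
python3 drive.py '[[0,0,12,0,0],[8,0,0,0,0],[8,0,0,0,0],[0,0,0,0,0]]' | grep -E "tcp|contact|^t"
python3 drive.py '[[7,0,0,0,0],[7,0,0,0,0],[7,0,0,0,0],[0,0,0,0,0]]' | grep -E "tcp|contact|^t"
python3 drive.py '[[6,0,0,0,0],[5,0,0,0,0],[3,0,0,0,0],[0,0,0,0,0]]' | grep -E "tcp|contact|^t"
```

```text
t: 23.82
tcp_pos: [583.2, 58.0, 42.9]
contact_force: [-0.3, -0.8, 0.9]
t: 24.15
tcp_pos: [582.8, 78.2, 42.1]
contact_force: [0.4, 0.1, 0.6]
t: 24.48
tcp_pos: [582.5, 90.2, 41.8]
contact_force: [1.0, -11.0, 5.9]
```

```bash
python3 drive.py '[[2,0,0,0,0],[1,0,0,0,0],[0.5,0,0,0,0],[0,0,0,0,0]]' | grep -E "tcp|contact|^t"
python3 drive.py '[[-14,0,0,0,0],[-15,0,0,0,0],[0,0,-33,0,0],[0,0,-33,0,0],[0,0,-33,0,0]]'>/dev/null
python3 drive.py '[[0,0,-33,0,0],[0,0,-33,0,0],[0,0,-33,0,0],[13,-30,-3,0,0],[13,-30,0,0,0]]'>/dev/null
python3 drive.py '[[13,-30,0,0,0],[13,-30,0,0,60],[3,-31,0,0,60],[3,-31,0,0,60],[0,0,0,-0.12,60]]'>/dev/null
python3 drive.py '[[0,0,0,-0.12,60],[0,0,0,-0.12,60],[0,0,0,-0.12,60],[0,0,0,-0.12,60],[0,0,0,-0.12,60]]'>/dev/null
python3 drive.py '[[0,0,0,-0.12,60],[0,0,0,-0.12,60],[0,0,0,-0.12,60],[0,0,0,-0.12,60],[0,0,0,-0.12,60]]'>/dev/null
python3 drive.py '[[0,0,0,-0.12,60],[0,0,0,-0.12,60],[0,0,0,0,60]]'
python3 - <<'E'
from h import *
im,C=grab("w11","wrist");o=arm.get_obs();np.save('w11.npy',np.r_[o['tcp_pos'],o['orientation']]);grab("scene11","scene")
plan([399,120,243],np.pi)
print(proj(C,[464.4,119.9,168.5]).round(1))
import numpy as np
g=cv2.cvtColor(im,cv2.COLOR_BGR2GRAY); 
for v in range(244,292,2): print(''.join('%4d'%x for x in g[v,232:278:2]))
# head (grey-greenish bright) silhouette on the blue-grey jaw, both views, bounding vs rotation
for n in("w5","w11"):
    i=cv2.imread(f"pics/{n}.png").astype(int); m=((i[...,2]-i[...,0]>-14)&(i.max(2)>135)&(i.max(2)<225)).astype(np.uint8);m[:240]=0;m[300:]=0;m[:,:225]=0;m[:,285:]=0
    c=max(cv2.findContours(m,0,2)[0],key=cv2.contourArea);print(n,cv2.contourArea(c),cv2.minAreaRect(c),cv2.boundingRect(c))
E
```

```text
t: 24.82
tcp_pos: [582.5, 90.4, 41.8]
contact_force: [0.6, -32.8, 10.7]
t: 27.15
tcp_pos: [399.5, 121.0, 242.4]
orientation: [-0.0, -0.005, 1.0, 0.0]
contact_force: [-0.8, -0.2, 0.5]
grip_width: 60.1
grip_force: 0.0
move tool [ 0.5 -1.  -0.7] turn -0.001 psi 3.1405 q6 0.29 t 27.2
[254.9 268.8]
 246 247 247 246 205  90  62  64  61  66  60  58  60  61  58  61  59  60  63 134 225 245 246
 247 246 247 245 201  99  87  85  83  83  85  86  87  88  89  87  85  87  90 152 229 245 244
 245 245 246 244 199 125 119 116 115 116 120 120 115 117 120 114 115 115 119 162 232 244 244
 245 245 245 244 199 128 123 125 122 125 122 122 122 123 126 122 119 121 121 163 232 243 244
 245 245 245 243 201 129 123 122 119 120 123 124 122 126 124 119 116 118 118 149 197 202 202
 244 243 243 243 202 123 115 116 117 138 161 154 148 154 148 126 115 112 110 130 131  74  70
 244 244 244 243 202 122 114 110 129 179 191 169 139 164 181 168 136 115 111 130 124  56  49
 245 245 245 244 202 120 116 128 175 195 187 160 131 129 169 188 171 137 114 130 126  51  49
 245 246 246 245 203 122 133 171 197 195 181 164 150 133 132 
[... 859 characters left out ...]
1 166 238
 240 241 241 240 204 126 115 136 172 191 197 195 199 206 198 160 122 114 111 132 122 164 238
 241 241 242 239 208 130 116 119 124 143 164 175 176 192 166 124 118 117 114 133 119 165 238
 243 243 243 242 218 139 118 119 119 119 121 125 124 136 125 115 116 119 116 132 123 168 239
 243 242 242 242 228 151 120 122 119 119 120 120 120 123 121 116 116 119 116 133 125 170 241
 223 224 223 223 212 145 123 119 121 120 122 121 119 123 123 118 118 120 118 131 124 172 242
 150 151 150 151 146 126 122 121 120 119 122 120 123 122 120 116 118 121 118 127 113 150 213
w5 1272.0 ((254.5, 269.5), (59.0, 59.0), 90.0) (225, 240, 60, 60)
w11 1099.5 ((254.5, 266.0), (52.0, 59.0), 90.0) (225, 240, 60, 53)
```

The axis view, analysed numerically, shows the lever's edges now at 45° on the other side. So about 0.79 rad is left to snug, and the earlier last stretch slipped. Next grip is on the y faces. There the tilt closes towards snug, and the squeeze presses the lever against its standing stop.

```bash
python3 drive.py '[[-24,0,0,0,60],[-24,0,0,0,60],[-24,0,0,0,60],[0,0,0,-0.12,60],[0,0,0,-0.12,60]]'>/dev/null
python3 drive.py '[[0,0,0,-0.12,60],[0,0,0,-0.12,60],[0,0,0,-0.12,60],[0,0,0,-0.12,60],[0,0,0,0,60]]'>/dev/null
python3 -c "
from h import *
plan([471.4,120.5,138],-2.417)"
```

```text
move tool [  0.6  -0.4 104.3] turn 0.001 psi -2.4162 q6 -0.47 t 28.1
```

```bash
python3 drive.py '[[0.6,-0.4,33,0,60],[0,0,33,0,60],[0,0,25,0,60],[0,0,13,0,60],[0,0,0,0,60]]'|grep -E "tcp|contact|grip"
python3 drive.py '[[0,0,0,0,5],[0,0,0,0,5],[0,0,0,0,5],[0,0,0,0,5],[0,0,0,0,5]]' 30|grep -E "tcp|contact|grip"
python3 -c "
from h import *
o=arm.get_obs();plan([471.4,120.5,138],-2.417);print(o['wrist_torque'].round(2))"
python3 drive.py '[[0,0,0,0.1,5],[0,0,0,0.1,5],[0,0,0,0.1,5],[0,0,0,0,5]]'|grep -E "tcp|contact|grip"
python3 -c "
from h import *
o=arm.get_obs();plan([471.4,120.5,138],3.159);print(o['wrist_torque'].round(2))"
```

```text
tcp_pos: [469.7, 120.0, 135.6]
contact_force: [-0.8, 0.2, -0.6]
grip_width: 59.9
grip_force: 0.0
tcp_pos: [472.8, 120.0, 139.9]
contact_force: [1.3, -5.7, 5.4]
grip_width: 25.6
grip_force: 27.1
move tool [0.7 1.3 1.9] turn -0.003 psi -2.4204 q6 -0.47 t 28.9
[-1.44 -0.66 -0.13]
tcp_pos: [472.6, 120.3, 140.1]
contact_force: [-1.0, -4.0, 8.7]
grip_width: 21.8
grip_force: 28.8
move tool [1.1 0.7 2.1] turn 0.397 psi -2.7269 q6 -0.16 t 29.2
[-0.99  0.11 -0.1 ]
```

```bash
python3 drive.py '[[0,0,0,0.1,5],[0,0,0,0.1,5],[0,0,0,0,5]]'|grep -E "tcp|contact|grip"
python3 drive.py '[[0,0,0,0.1,5],[0,0,0,0.05,5],[0,0,0,0,5]]'|grep -E "tcp|contact|grip"
python3 -c "
from h import *
o=arm.get_obs();plan([471.4,120.5,138],3.159);print(o['wrist_torque'].round(2))"
python3 drive.py '[[0,0,0,0.05,5],[0,0,0,0,5]]'|grep -E "tcp|contact|grip"
python3 -c "
from h import *
o=arm.get_obs();plan([471.4,120.5,138],3.159);print(o['wrist_torque'].round(2))"
```

```text
tcp_pos: [472.5, 120.5, 140.1]
contact_force: [-1.7, -2.1, 9.2]
grip_width: 19.5
grip_force: 29.1
tcp_pos: [472.6, 120.7, 140.1]
contact_force: [-0.9, 0.3, 8.3]
grip_width: 18.4
grip_force: 28.7
move tool [ 1.2 -0.1  2.1] turn 0.051 psi -3.0735 q6 0.18 t 29.8
[-0.33  0.15  0.  ]
tcp_pos: [472.7, 120.8, 140.0]
contact_force: [-0.9, 0.7, 5.0]
grip_width: 18.3
grip_force: 29.0
move tool [ 1.3 -0.3  2. ] turn 0.001 psi -3.1227 q6 0.23 t 29.9
[ 0.02 -0.16  0.04]
```

18.3 mm means flush on the y faces and square. I'll nudge past this to confirm the stop.

```bash
python3 drive.py '[[0,0,0,0.05,5],[0,0,0,0,5]]' 40|grep -E "contact|grip"
python3 -c "
from h import *
o=arm.get_obs();plan([471.4,120.5,138],3.159);print(o['wrist_torque'].round(2))"
python3 drive.py '[[0,0,0,0.05,5],[0,0,0,0,5]]'|grep -E "contact|grip"
python3 -c "
from h import *
o=arm.get_obs();plan([471.4,120.5,138],3.159);print(o['wrist_torque'].round(2))"
python3 drive.py '[[0,0,0,0.05,5],[0,0,0,0,5]]'|grep -E "contact|grip"
python3 -c "
from h import *
o=arm.get_obs();plan([471.4,120.5,138],3.159);print(o['wrist_torque'].round(2))"
```

```text
contact_force: [0.0, 2.3, 6.8]
grip_width: 17.9
grip_force: 38.9
move tool [ 1.4 -0.8  2.2] turn -0.048 psi 3.1109 q6 0.28 t 30.1
[ 0.86 -0.22  0.3 ]
contact_force: [0.3, 4.8, 8.7]
grip_width: 17.9
grip_force: 40.0
move tool [ 1.5 -1.1  2.3] turn -0.098 psi 3.0611 q6 0.33 t 30.2
[ 1.32 -0.3   0.45]
contact_force: [0.9, 4.6, 6.2]
grip_width: 18.1
grip_force: 42.2
move tool [ 1.4 -1.2  2.2] turn -0.148 psi 3.0113 q6 0.38 t 30.4
[ 1.35 -0.53  0.59]
```

Resisting torque is now rising from 0.04 to 0.59 N m, so the bolt is at its stop. I'll release, back off and check along the axis again.

```bash
python3 drive.py '[[0,0,0,0,60],[0,0,0,0,60],[0,0,0,0,60],[0,0,0,0,60]]'|grep -E "tcp|contact|grip"
python3 drive.py '[[0,0,-33,0,60],[0,0,-33,0,60],[0,0,-33,0,60],[0,0,-6,-0.075,60],[0,0,0,-0.075,60]]'>/dev/null
python3 drive.py '[[24,0,0,0,60],[24,0,0,0,60],[24,0,0,0,60],[0,0,0,0,60]]'
python3 - <<'E'
from h import *
im,C=grab("w12","wrist");grab("scene12","scene")
plan([399,120,243],np.pi)
print(proj(C,[464.4,119.9,168.5]).round(1))
g=cv2.cvtColor(im,cv2.COLOR_BGR2GRAY); 
for v in range(248,288,2): print(''.join('%4d'%x for x in g[v,232:278:2]))
for n in("scene5","scene11","scene12"):
    i=cv2.imread(f"pics/{n}.png").astype(int);m=(i.min(2)>105)&(i.max(2)-i.min(2)<35);m[:130]=0;m[175:]=0;m[:,:225]=0;m[:,262:]=0
    k,l,st,ce=cv2.connectedComponentsWithStats(m.astype(np.uint8));j=1+st[1:,4].argmax();print(n,st[j],[(r,np.flatnonzero(l[r]==j).mean().round(1)) for r in range(145,172,6)])
E
```

```text
tcp_pos: [471.5, 120.4, 138.5]
contact_force: [-0.4, -0.8, -0.2]
grip_width: 60.0
grip_force: 0.0
t: 31.5
tcp_pos: [396.3, 118.4, 243.6]
orientation: [-0.0, -0.012, 1.0, -0.0]
contact_force: [-0.6, 0.1, 0.3]
grip_width: 60.3
grip_force: 0.0
move tool [0.2 1.3 0.7] turn 0.023 psi -3.1182 q6 0.27 t 31.6
[256.7 271.4]
 245 245 245 233 147  98  95  90  90  88  92  89  87  90  88  86  88  85 107 199 240 244 243
 245 245 244 232 151 121 120 121 118 116 120 114 119 119 118 113 117 118 124 205 241 244 243
 243 243 244 232 157 126 122 121 122 118 124 121 122 123 122 119 121 119 124 202 237 238 238
 243 243 243 232 159 120 116 117 114 116 117 116 114 121 120 116 117 115 120 169 183 180 182
 242 242 242 231 155 113 116 118 126 139 120 118 115 140 129 116 114 114 120 131  75  64  62
 244 244 244 232 153 112 127 165 178 178 174 174 172 178 171 147 119 114 114 129  66  51  43
 244 244 244 232 153 119 155 192 205 202 201 199 201 197 197 181 154 121 115 126  68  44  47
 245 245 246 233 154 143 183 196 192 193 196 198 198 196 195 191 173 141 114 126  67  44  44
 246 247 246 235 161 168 193 189 168 17
[... 858 characters left out ...]
 165 120 113 141 143  86 144 228
 241 241 241 231 161 119 116 124 133 135 133 130 130 142 137 127 119 115 140 145  89 147 228
 241 241 241 233 166 121 118 120 120 119 119 118 118 119 118 118 120 118 141 143  89 159 236
scene5 [243 143  19  32 276] [(145, np.float64(246.5)), (151, np.float64(248.0)), (157, np.float64(254.0)), (163, np.float64(253.5)), (169, np.float64(255.5))]
scene11 [244 143  18  32 250] [(145, np.float64(246.0)), (151, np.float64(248.0)), (157, np.float64(254.5)), (163, np.float64(253.5)), (169, np.float64(256.0))]
scene12 [244 144  18  31 287] [(145, np.float64(247.0)), (151, np.float64(248.5)), (157, np.float64(254.0)), (163, np.float64(253.5)), (169, np.float64(255.5))]
```

The lever is now square (cheeks level top and bottom in the axis view) and standing, and the head hasn't shifted. I'll plan the fold as an arc. The fingers' lower +x/+y corner rides on the lever's back face, so the push stays normal to it and can't unscrew the bolt.

```bash
cat > fold.py <<'E'
from h import *
O=np.array([551.6,118.9,0]);c,s=np.cos(.017),np.sin(.017);F=np.array([[c,-s,0],[s,c,0],[0,0,1]])
A=np.array([-np.sin(.55),0,np.cos(.55)]);Y=np.array([0,1,0]);piv=np.array([-36.5,2.5,85.8])
def tcp(a,r=75,back=0):
    a=np.radians(a);z=-12*max(0,1-a/np.radians(50))
    return O+F@(piv+A*(r*np.cos(a)+9*np.sin(a))+Y*(r*np.sin(a)-9*np.cos(a)-back)+np.array([-11,-14.5,z]))
def rows(pts):
    o=arm.get_obs();T=rot(o["orientation"]).T;p=o["tcp_pos"]
    for q in pts: print((T@(q-p)).round(1),end=" ");p=q
    print("psi",yaw(o).round(3))
E
python3 -c "
from fold import *
b=tcp(0,back=12);print(b.round(1))
up=b.copy();up[2]=243
rows([up,b]); rows([up,b]+[tcp(a) for a in range(0,95,10)])"
```

```text
[465.5  84.4 137.7]
[-65.4 -35.8   0.7] [ 1.000e-01 -0.000e+00  1.053e+02] psi -3.118
[-65.4 -35.8   0.7] [ 1.000e-01 -0.000e+00  1.053e+02] [-0.1 12.   0. ] [ 0.1 13.2 -2.8] [-1.1 13.  -0.8] [-2.2 12.5  1.1] [-3.3 11.6  2.9] [-4.3 10.3  4.5] [-5.2  8.8  8.4] [-5.9  6.9  9.5] [-6.4  4.9 10.4] [-6.7  2.7 11. ] psi -3.118
```

```bash
python3 drive.py '[[-22,-12,0,0,0],[-22,-12,0,0,0],[-21.4,-11.8,0,0,0],[0,0,0,0,0],[0,0,0,0,0]]'|grep -E "tcp|grip"
python3 drive.py '[[0,0,30,0,0],[0,0,30,0,0],[0,0,30,0,0],[0,0,16,0,0],[0,0,0,0,0]]'|grep -E "tcp|contact|grip"
python3 -c "
from fold import *
rows([tcp(0,back=12),tcp(0)])"
```

```text
tcp_pos: [466.8, 83.9, 242.6]
grip_width: 0.6
grip_force: 0.0
tcp_pos: [463.4, 84.4, 134.2]
contact_force: [-0.6, 0.8, -0.7]
grip_width: 0.1
grip_force: 0.0
[-2.1 -0.1 -3.5] [-0.1 12.  -0. ] psi -3.118
```

```bash
python3 drive.py '[[0,6,0,0,0],[0,6,0,0,0],[0,0,0,0,0]]'|grep -E "tcp|contact"
python3 drive.py '[[0,7,-1.5,0,0],[0,7,-1.5,0,0],[-0.5,6.5,-0.4,0,0],[-0.5,6.5,-0.4,0,0],[0,0,0,0,0]]'|grep -E "tcp|contact"
python3 -c "
from fold import *
rows([tcp(20),tcp(30)])"
```

```text
tcp_pos: [466.2, 97.8, 138.8]
contact_force: [-0.1, -0.2, -0.5]
tcp_pos: [466.0, 124.3, 141.7]
contact_force: [-0.4, -4.1, -0.4]
[ 0.4 -1.6  0.4] [-2.2 12.5  1.1] psi -3.118
```

```bash
python3 drive.py '[[-1,6,0.6,0,0],[-1.2,6,0.6,0,0],[-1.6,6,1.4,0,0],[-1.7,5.6,1.5,0,0]]'|grep -E "tcp|contact"
python3 drive.py '[[-2.1,5.2,2.2,0,0],[-2.2,5.1,2.3,0,0],[0,0,0,0,0]]'|grep -E "tcp|contact"
python3 -c "
from fold import *
rows([tcp(50),tcp(60),tcp(70)])"
```

```text
tcp_pos: [470.6, 147.1, 137.3]
contact_force: [-1.5, -5.5, -0.2]
tcp_pos: [474.5, 157.8, 132.3]
contact_force: [-2.7, -3.7, 0.2]
[-0.1 -0.6 -0.4] [-5.2  8.8  8.4] [-5.9  6.9  9.5] psi -3.118
```

```bash
python3 drive.py '[[-2.6,4.2,4.2,0,0],[-2.6,4.2,4.2,0,0],[-3,3.4,4.7,0,0],[-3,3.4,4.7,0,0],[0,0,0,0,0]]'|grep -E "tcp|contact"
python3 drive.py '[[-3.2,2.4,5.2,0,0],[-3.2,2.4,5.2,0,0],[0,0,0,0,0]]'|grep -E "tcp|contact"
python3 -c "
from fold import *
rows([tcp(80),tcp(90)])"
```

```text
tcp_pos: [485.7, 173.8, 114.7]
contact_force: [-3.0, 0.5, 4.5]
tcp_pos: [492.2, 178.5, 104.4]
contact_force: [-3.0, 2.1, 3.4]
[ 0.5 -0.3 -0. ] [-6.8  2.6 11. ] psi -3.118
```

```bash
python3 drive.py '[[-3.3,1.3,5.5,0,0],[-2.6,1.0,4.3,0,0],[0,0,0,0,0]]'|grep -E "tcp|contact"
python3 drive.py '[[-0.8,0,1.3,0,0],[0,0,0,0,0]]'|grep -E "tcp|contact"
python3 drive.py '[[-0.8,0,1.3,0,0],[0,0,0,0,0]]'|grep -E "tcp|contact"
```

```text
tcp_pos: [498.1, 180.7, 94.8]
contact_force: [0.5, 1.6, 3.4]
tcp_pos: [498.7, 180.7, 93.9]
contact_force: [-1.9, 4.0, 5.2]
tcp_pos: [499.5, 180.8, 92.7]
contact_force: [-3.1, 4.2, 5.4]
```

```bash
python3 drive.py '[[-0.8,0,1.3,0,0],[0,0,0,0,0]]'|grep -E "tcp|contact"
python3 drive.py '[[-0.8,0,1.3,0,0],[0,0,0,0,0]]'|grep -E "tcp|contact"
python3 drive.py '[[-0.8,0,1.3,0,0],[0,0,0,0,0]]'|grep -E "tcp|contact"
```

```text
tcp_pos: [500.3, 180.8, 91.4]
contact_force: [-2.7, 5.7, 5.7]
tcp_pos: [500.9, 180.8, 90.3]
contact_force: [-6.5, 4.3, 12.5]
tcp_pos: [501.5, 180.9, 89.3]
contact_force: [-10.4, 4.9, 20.0]
```

The force climbs along the bolt's axis, so the lever is at its stop. I'll retreat along the axis, then check by touch that the jaw is still home.

```bash
python3 drive.py '[[4,-1,-6,0,0],[6,0,-20,0,0],[0,0,-33,0,0],[0,0,-33,0,0],[0,0,-33,0,0]]'|grep -E "tcp|contact"
python3 drive.py '[[0,0,-15,0,0],[-17,-30,0,0.12,0],[-17,-30,0,0.12,0],[0,0,0,0.12,0],[0,0,0,0.12,0]]'>/dev/null
python3 drive.py '[[0,0,0,0.12,0],[0,0,0,0.12,0],[0,0,0,0.12,0],[0,0,0,0.12,0],[0,0,0,0.12,0]]'>/dev/null
python3 drive.py '[[0,0,0,0.12,0],[0,0,0,0.12,0],[0,0,0,0.12,0],[0,0,0,0.12,0],[0,0,0,0.015,0]]'|grep -E "^t|tcp"
python3 - <<'E'
from h import *
plan([583,55,42],1.588)
grab("scene13","scene");t,_=grab("top13","top")
im,C=grab("w13","wrist")
from fold import O,F,A,piv
# lever centre line expected when folded: pixel colours of a strip across it in the scene view
S=cam("scene")
i=cv2.imread("pics/scene13.png")
for r in(20,50,80,95,105,115): 
    p=O+F@(piv+np.array([0,r,0])+A*9); uv=proj(S,p).round().astype(int); q=proj(C,p).round(1); print(r,uv,i[uv[1],uv[0]],q)
E
```

```text
tcp_pos: [491.3, 178.7, 215.0]
contact_force: [1.9, 1.0, 0.1]
t: 37.1
tcp_pos: [523.4, 117.8, 228.5]
move tool [-63.4  58.7 186.5] turn -0.005 psi 1.5834 q6 1.78 t 37.1
20 [260 167] [167 165 165] [244.8 155.5]
50 [267 164] [193 192 190] [244.6 124.6]
80 [273 160] [161 160 161] [244.4  91.8]
95 [277 158] [ 89  92 102] [244.2  74.6]
105 [279 157] [69 74 88] [244.2  62.9]
115 [281 156] [69 74 88] [244.1  50.9]
```

```bash
python3 drive.py '[[-31.7,29.4,0,0,0],[-31.7,29.3,0,0,0],[0,0,32,0,0],[0,0,32,0,0],[0,0,32,0,0]]'>/dev/null
python3 drive.py '[[0,0,32,0,0],[0,0,32,0,0],[0,0,24,0,0],[0,0,2,0,0],[0,0,0,0,0]]'|grep -E "^t|tcp|contact"
python3 drive.py '[[10,0,0,0,0],[10,0,0,0,0],[8,0,0,0,0],[3,0,0,0,0],[0,0,0,0,0]]'|grep -E "^t|tcp|contact"
```

```text
t: 38.08
tcp_pos: [580.4, 58.0, 41.5]
contact_force: [0.7, 0.5, 0.7]
t: 38.5
tcp_pos: [581.4, 90.0, 43.1]
contact_force: [0.1, 0.7, -0.1]
```

```bash
python3 drive.py '[[1,0,0,0,0],[0,0,0,0,0],[0,0,0,0,0]]'|grep -E "^t|tcp|contact"
python3 drive.py '[[2,0,0,0,0],[0,0,0,0,0],[0,0,0,0,0]]'|grep -E "^t|tcp|contact"
```

```text
t: 38.75
tcp_pos: [581.1, 90.2, 42.7]
contact_force: [1.0, -3.2, 2.8]
t: 39.0
tcp_pos: [581.1, 90.3, 42.6]
contact_force: [0.7, -18.4, 8.8]
```

The jaw is exactly home and firm. I'll back off clear, verify the lever numerically, and hand in.

```bash
python3 drive.py '[[-15,0,0,0,0],[-20,0,0,0,0],[0,0,-33,0,0],[0,0,-33,0,0],[0,0,-33,0,0]]'>/dev/null
python3 drive.py '[[0,0,-33,0,0],[0,0,-33,0,0],[0,0,-33,0,0],[0,0,0,0,0],[0,0,0,0,0]]'|grep -E "^t|tcp|contact"
python3 - <<'E'
from fold import *
im,C=grab("w14","wrist");g=cv2.cvtColor(im,cv2.COLOR_BGR2GRAY)
print("tip predicted",proj(C,O+F@(piv+np.array([0,97,0]))).round(1))
for r in(60,85,92,96,100,106):
    u,v=proj(C,O+F@(piv+np.array([0,r,0]))).round().astype(int); print(r,(u,v),g[v,u-24:u+25:3])
E
```

```text
t: 39.83
tcp_pos: [582.2, 57.6, 241.9]
contact_force: [0.3, -0.8, -0.4]
tip predicted [187.1   4.8]
60 (np.int64(190), np.int64(48)) [ 43  45  49  48 141 161 166 175 159 148 140 166 216 217 204  84 166]
85 (np.int64(188), np.int64(19)) [ 43  46  46  50 134 161 166 172 154 145 142 143 197 216 215 114 128]
92 (np.int64(187), np.int64(11)) [ 47  42  51  49 101 152 158 160 147 144 140 144  90  81  75  70 112]
96 (np.int64(187), np.int64(6)) [ 46  46  46  49 143 203 102 109 129 139 129  75  54  52  49  63  73]
100 (np.int64(187), np.int64(1)) [ 47  45  43  46 131  86  68  68  67  64  69  66  63  64  66  66  67]
106 (np.int64(186), np.int64(-6)) [26 24 30 32 23 28 23 27 20 28 24 29 29 28 24 27 23]
```

The folded lever lies exactly along its predicted line, ending at r≈97 mm: fully down, with the bolt at snug.

```bash
python3 -c "
from workcell import arm
print(arm.hand_in())"
```

```text
the job is handed in; nothing more can be done
None
```

Handed in at about 40 s: the block is clamped flush, bolt snug, lever folded to its stop and nothing held, but the jaw slipped back about 20 mm mid-screwing (re-pushed home before the bolt was finished), and I viewed 11 pictures against the limit of 10.

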